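# Nest the excavator parts for inspection

## Robot

A 6-joint arm with a two-finger parallel gripper is mounted at the origin on the work surface. World frame = base frame: x ahead of the robot, y to its left, z up, the work surface at z = 0. Lengths are in m, angles in rad, forces in N, time in s.
With the tool pointing down it reaches from about 0.275 to 0.75 m from the base axis. Payload 10.2 kg.
Tool frame: the origin (TCP) lies between the finger pads; the fingertips stand 11 mm ahead of it and the grasp point (between the pads) lies 8 mm behind it; z points along the fingers, y is the line along which they close (so a half turn about z gives the same grasp; the last joint's range is limited). The gripper opens to 85 mm and grips with 20 to 120 N. Pads are 22 mm wide; open, the fingers measure 114 mm over their backs; the gripper's body (76 mm by 85 mm) begins 54 mm behind the grasp point. The pads swing forward as they close: fully open they stand 13 mm farther back than shut.
Start: joints at [-1.508, 0.313, 1.498, -0, 1.331, -0.223], TCP at [0.148, -0.504, 0.242] pointing down, gripper open.
Joint ranges: [-2.94, 2.94], [-0.97, 2.17], [0.19, 2.56], [-1.23, 4.37], [0.02, 3.11], [-2.88, 2.88]. Speed limits (rad/s): [2.39, 2.39, 3.01, 3.14, 3.14, 3.14].

## Interface

Orientations are given as [roll, pitch, yaw] about the fixed x, y, z axes, in that order (R = Rz(yaw) Ry(pitch) Rx(roll)).
In Python, from bench import sensors, vision, ticket gives the robot as it stands. The module is installed in compiled form; this text tells all that it offers.
- The arm moves only by the tool carry_out, never from a script. Its argument "rows" is a list of rows, each a list of 5 numbers: the shift along the world's x, y, z scaled (see below), then the turn about the world's z scaled (see below), then the opening, from -1 (shut) to 1 (fully open). In form: [[tx, ty, tz, twist, jaw], ...]. A call has 1 to 12 rows; each row shifts and turns the commanded pose from where the row before left it; what a row does not reach is not made up. The controller multiplies each number of a shift by 0.04 m and each number of a turn by 4 degrees. A row lasts 1/8 s, in which the tool goes at most 62.5 mm and 10.7 degrees, less where a joint would pass 70% of its speed; a pose out of reach is approached as far as the arm can. A call with a number of a shift or a turn outside -1 to 1 is refused whole. A call with a gripper value outside its range is refused whole. The fingers move at their own pace and stop on an object; the grip force is fixed at half the most. Time passes only in rows, so rows that do not move let the fingers close. It gives the time, the measured TCP pose, the force, the opening and the grip force at its end, in the units of the state.
- sensors.sense(): the state, without advancing time (a new reading comes with each control period).
- vision.read_camera(name): name is "side" or "top" or "wrist"; returns a dict with "color" (480x640x3 uint8, blue, green, red), "z_map" (480x640 float32, m along the optical axis (not along the pixel's ray), 0 where there is no reading), "fx", "fy", "cx", "cy" (pixels), "R" (3x3) and "t" (3): a world point X has camera coordinates R X + t; the wrist camera has in their place "T_tool_cam" (4x4, takes a point from camera to tool coordinates, whose origin is the TCP and whose axes are the flange's). Camera axes: x right, y down, z forward; pixel columns grow to the right and rows downward; lengths in m; the calibration is good to about 2 mm. The wrist camera is an equidistant fisheye: a pixel r from the principal point sees the ray r / f radians off the axis. A picture is of the moment at which its call begins: read the wrist's pose just before it.
- ticket.job_done(): hands the job in; it is judged then, once.
The state is a dict: "clock": time; "qpos": joint angles; "dq": joint speeds; "tau": joint torques, N m; "ee_pos": TCP position; "eef_rot": TCP orientation; "wrist_force": force on the tool from outside, world axes, zero at the start; "moment": the same for the moment, N m; "finger_gap": finger opening in m; "grip_force": force on a finger pad.
Only numpy, scipy, OpenCV 4.12 (cv2) and the standard library are available. Lean on these libraries where they do the work, as an engineer would, in place of code of your own. Each camera call takes 0.05 s, during which the arm holds its last target. There are 200 camera calls.

## Task

Put the four finished model-excavator parts away in the plywood nests: each part into the nest whose recess matches its outline and size, lying flat on the recess floor and the same way up as it was found. Set them down rather than dropping them, and do not push the red tin or the white glue bottle out of their places.

Things in the scene. Friction and masses are not known exactly. Their poses are not given: they have to be found in the camera images.
- barrel: Brass cylinder barrel: a tube standing upright, 38 mm diameter, 60 mm tall, open 28 mm bore at the top, 240 g (varies by a quarter). Starts on the bench. Origin: centre of its underside; z up along its axis.
- collar: Brass slewing collar: a thick flat ring, 56 mm outer diameter, 30 mm hole, 26 mm tall, small dark bolt dots on top, 360 g (varies by a quarter). Starts on the bench. Origin: centre of its underside; z up along its axis.
- block: Aluminium valve block: 44 x 44 mm square, 36 mm tall, two dark ports drawn on top, 190 g (varies by a quarter). Starts on the bench. Origin: centre of its underside; x and y along its sides, z up.
- link: Steel link lying flat: 100 mm long with two round 30 mm eyes and a 22 mm wide straight bar between them, 24 mm tall throughout, brass bush dots on the eyes, 350 g (varies by a quarter). Starts on the bench. Origin: centre of its underside, midway between the eyes; x along its length, y across, z up. The same either end round.
- nest_barrel: Nest for the barrel: 84 x 84 mm plywood plate with a round recess of 54 mm diameter. Fixed to the bench. Plate top 10 mm and recess floor (black lining) 5 mm above the bench: recess 5 mm deep, upright walls, 8 mm of play all round the part. Origin: centre of the plate's underside, at bench height below the recess centre; z up. 
- nest_collar: Nest for the collar: 102 x 102 mm plywood plate with a round recess of 72 mm diameter. Fixed to the bench. Plate top 10 mm and recess floor (black lining) 5 mm above the bench: recess 5 mm deep, upright walls, 8 mm of play all round the part. Origin: centre of the plate's underside, at bench height below the recess centre; z up. 
- nest_block: Nest for the valve block: 90 x 90 mm plywood plate with a square recess of 60 x 60 mm. Fixed to the bench. Plate top 10 mm and recess floor (black lining) 5 mm above the bench: recess 5 mm deep, upright walls, 8 mm of play all round the part. Origin: centre of the plate's underside, at bench height below the recess centre; z up. x and y along the recess sides.
- nest_link: Nest for the link: 140 x 70 mm plywood plate with a long rectangular recess of 116 x 46 mm. Fixed to the bench. Plate top 10 mm and recess floor (black lining) 5 mm above the bench: recess 5 mm deep, upright walls, 8 mm of play all round the part. Origin: centre of the plate's underside, at bench height below the recess centre; z up. x along the recess's length.
- tin: Bystander: low red tin with a steel lid, 48 mm diameter, 40 mm tall, loose. Leave it where it stands. Origin: centre of its underside; z up.
- glue: Bystander: small white glue bottle with an orange cap, 36 mm diameter, 65 mm tall, loose. Leave it where it stands. Origin: centre of its underside; z up.
Mind the look-alikes: they are no part of the job. What is shaped like the link but blue is not meant. Leave any pink look-alike of the barrel alone.

How it is judged:
By the outcome, as a careful person would: the job done as asked, in the order asked, and still so for the second after the job is handed in, with the robot touching nothing.
It also fails if it takes over 120 s, if anything falls off the work surface, if the arm or the gripper's body presses on something with over 40 N, if the wrist force passes 120 N, or if a joint passes its speed limit or range.

## Working session

There is one attempt and no reset: what is moved stays moved. The work goes in short steps, Python scripts to look and compute and a tool call to move; the robot and the scene stay as the last step left them, time stands still between calls to the robot, and variables do not carry over. Pictures are saved under pics/ and viewed, at most 14 in all, crops included, and the job is handed in when it is done.

Besides the shell and the picture viewer there is one more tool, called after "Request:" as a command line: name --pt "numbers of a row" for each row, then --argument value for the rest. carry_out: Moves the arm, as the interface text tells. Shifts and turns lie within -1 to 1; 1 stands for 0.04 m of shift or 4 degrees of turn. Its arguments: {"type":"object","properties":{"rows":{"type":"array"}},"required":["rows"]}

```bash
mkdir -p pics; cat > h.py <<'E'
import numpy as np, cv2
from bench import sensors, vision
def cam(n):
    c=vision.read_camera(n); return c
def cloud(c):
    v,u=np.mgrid[:480,:640]; z=c["z_map"]
    P=np.stack([(u-c["cx"])/c["fx"]*z,(v-c["cy"])/c["fy"]*z,z],-1)
    return (P-np.array(c["t"]))@np.array(c["R"])   # R^T (P-t)
def ray(c,u,v,h):
    R=np.array(c["R"]);o=-R.T@np.array(c["t"])
    d=R.T@np.array([(u-c["cx"])/c["fx"],(v-c["cy"])/c["fy"],1]); return o+d*(h-o[2])/d[2]
E
python3 - <<'E'
from h import *
print(sensors.sense())
for n in("top","side"):
    c=cam(n); cv2.imwrite(f"pics/{n}0.png",c["color"]); np.savez(f"{n}0.npz",**c); print(n,c["fx"],c["cx"],c["cy"],-np.array(c["R"]).T@np.array(c["t"]),np.array(c["R"]).round(2).tolist())
E
```

```text
{'clock': 0.0, 'qpos': array([-1.50835530e+00,  3.13467572e-01,  1.49844039e+00,  1.94895563e-07,
        1.33103435e+00, -2.23402230e-01]), 'dq': array([ 0.00032296,  0.00038659, -0.00022422, -0.00122811,  0.00073099,
       -0.00181302]), 'tau': array([-1.09347482e-03, -4.12267041e+01, -2.59743369e+01, -2.38624161e-04,
        4.24848768e-03, -1.62805287e-05]), 'ee_pos': array([ 0.1480036 , -0.50344377,  0.24172484]), 'eef_rot': array([-3.14027657e+00, -2.99200471e-04,  2.85843008e-01]), 'wrist_force': array([-0.24497554,  0.93632413,  0.17560732]), 'moment': array([0.02139452, 0.0149548 , 0.01057911]), 'grip_force': 0.0, 'finger_gap': 0.08534850110906454}
top 493.300110502642 319.5526613886854 239.3078509382585 [0.38988875 0.00821592 1.04365311] [[0.0, -1.0, -0.0], [-0.99, -0.0, -0.13], [0.13, 0.0, -0.99]]
side 521.7577884172251 313.83938879702004 240.64553556864027 [ 0.49832783 -0.83842957  0.60601675] [[1.0, -0.05, -0.0], [-0.03, -0.55, -0.84], [0.04, 0.83, -0.55]]
```

View pics/top0.png

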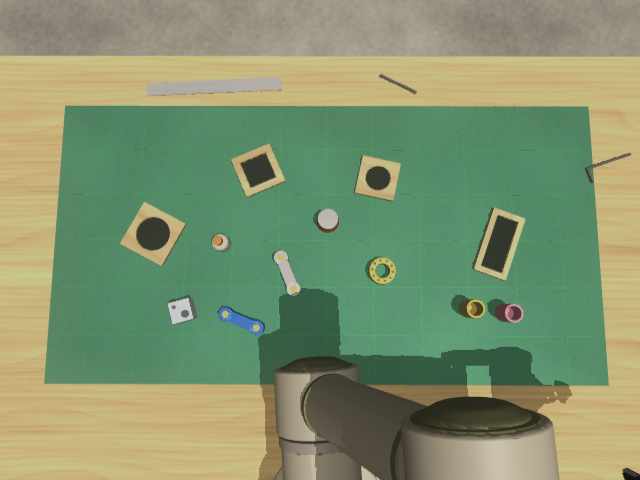

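View pics/side0.png

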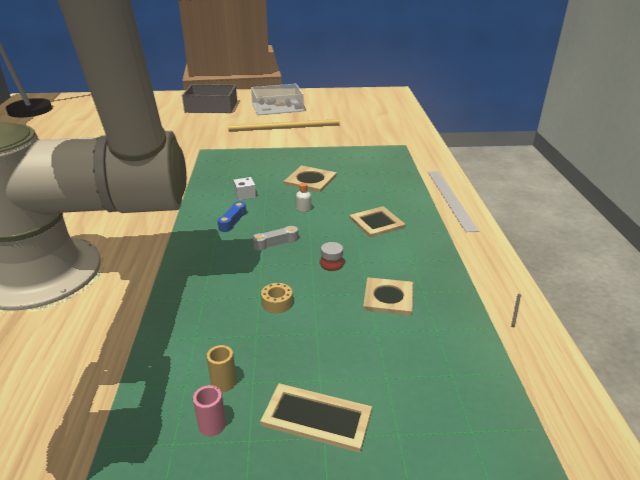

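The top view shows all the items at these (u,v) positions:
- **Parts:** barrel (475,309) with the pink look-alike beside it (513,313), collar (382,270), block (180,310), link (287,272) with the blue look-alike at (241,320).
- **Nests:** link (499,244), barrel (378,178), block (258,170), collar (153,233).
- **Bystanders:** tin (328,220), glue (220,242).

The side view agrees with this layout. Next I'll measure positions.

```bash
python3 - <<'E'
from h import *
c=dict(np.load("top0.npz")); P=cloud(c)
print("bench z",[P[v,u,2].round(4) for u,v in((340,330),(100,150),(450,150),(560,250))])
def rep(n,u,v,zlo,zhi,h,r=45):
    z=P[...,2]; m=((z>zlo)&(z<zhi)).astype(np.uint8)
    m[:max(0,v-r)]=0;m[v+r:]=0;m[:,:max(0,u-r)]=0;m[:,u+r:]=0
    k,l,s,ct=cv2.connectedComponentsWithStats(m)
    i=min(range(1,k),key=lambda i:np.hypot(*(ct[i]-(u,v)))+(1000 if s[i,4]<40 else 0))
    v_,u_=np.nonzero(l==i)
    X=np.array([ray(c,a,b,h)[:2] for a,b in zip(u_,v_)])
    zm=np.median(z[l==i]); (x,y),(w,hh),a=cv2.minAreaRect((X*1000).astype(np.float32)); 
    a=a if w>=hh else a+90
    (ex,ey),er=cv2.minEnclosingCircle((X*1000).astype(np.float32))
    print(n,"z %.4f"%zm,"rect c %.1f %.1f"%(x,y),"size %.0f x %.0f"%(max(w,hh),min(w,hh)),"ang %.1f"%a,"circ %.1f %.1f r %.1f"%(ex,ey,er),"range %.3f"%np.hypot(x/1e3,y/1e3),len(X))
rep("barrel",475,305,.045,.08,.060,20); rep("pink",513,310,.045,.08,.060,20)
rep("collar",382,270,.018,.04,.026); rep("block",180,308,.028,.05,.036)
rep("link",287,272,.016,.04,.024); rep("blue",241,320,.016,.04,.024)
rep("tin",328,220,.03,.06,.040); rep("glue",220,240,.02,.09,.065,20)
for n,u,v in(("nl",499,244),("nb",378,178),("nk",258,170),("nc",153,233)): rep(n,u,v,.0075,.015,.010)
# dark recess via colour
hsv=cv2.cvtColor(c["color"],cv2.COLOR_BGR2HSV)
for n,u,v in(("nl",499,244),("nb",378,178),("nk",258,170),("nc",153,233)):
    m=(hsv[...,2]<60).astype(np.uint8); k,l,s,ct=cv2.connectedComponentsWithStats(m); i=l[v,u]
    vv,uu=np.nonzero(l==i); X=np.array([ray(c,a,b,.0075)[:2] for a,b in zip(uu,vv)])*1000
    (x,y),(w,h),a=cv2.minAreaRect(X.astype(np.float32)); a=a if w>=h else a+90
    print(n,"recess",s[i,4],"%.1f %.1f  %.0fx%.0f ang %.1f"%(x,y,w,h,a),"mean",X.mean(0).round(1))
E
```

```text
bench z [np.float64(0.0018), np.float64(0.0041), np.float64(0.0011), np.float64(0.0007)]
barrel z 0.0578 rect c 386.7 -293.4 size 39 x 37 ang 87.6 circ 387.5 -294.0 r 20.3 range 0.485 192
pink z 0.0579 rect c 378.1 -368.8 size 42 x 35 ang 90.2 circ 377.2 -368.7 r 21.0 range 0.528 207
collar z 0.0249 rect c 464.6 -117.2 size 54 x 54 ang 179.4 circ 463.6 -117.2 r 27.9 range 0.479 409
block z 0.0350 rect c 380.5 292.8 size 46 x 44 ang 105.6 circ 380.7 291.8 r 30.8 range 0.480 491
link z 0.0232 rect c 457.9 79.4 size 98 x 29 ang 22.6 circ 457.2 81.1 r 49.2 range 0.465 545
blue z 0.0231 rect c 360.2 172.7 size 99 x 29 ang 67.0 circ 359.8 172.8 r 49.8 range 0.399 577
tin z 0.0390 rect c 568.7 -4.5 size 42 x 39 ang 0.1 circ 568.8 -4.4 r 22.0 range 0.569 344
glue z 0.0425 rect c 516.1 210.0 size 35 x 34 ang 1.6 circ 517.0 210.0 r 19.0 range 0.557 255
nl z 0.0096 rect c 522.3 -367.0 size 141 x 71 ang 159.6 circ 521.8 -367.0 r 76.7 range 0.638 852
nb z 0.0096 rect c 664.4 -112.3 size 84 x 84 ang 167.7 circ 663.9 -112.5 r 57.8 range 0.674 853
nk z 0.0096 rect c 681.1 146.1 size 91 x 90 ang 23.6 circ 681.2 146.2 r 62.6 range 0.697 806
nc z 0.0095 rect c 541.9 365.8 size 104 x 102 ang 62.5 circ 542.5 366.3 r 70.8 range 0.654 1115
nl recess 1032 523.2 -368.8  42x112 ang 159.5 mean [ 522.9 -368.2]
nb recess 392 665.6 -113.7  46x48 ang 90.1 mean [ 665.5 -113. ]
nk recess 634 682.6 145.6  55x55 ang 113.8 mean [682.4 145.5]
nc recess 777 543.5 366.9  64x66 ang 90.1 mean [543.1 366.2]
```

Request:
carry_out --pt "0.6 0.525 -0.28 0.84 1" --pt "0.6 0.525 -0.28 0.84 1" --pt "0.6 0.525 -0.28 0.84 1" --pt "0.6 0.525 -0.28 0.84 1" --pt "0.6 0.525 -0.28 0.84 1" --pt "0.6 0.525 -0.28 0.84 1" --pt "0.6 0.525 -0.28 0.84 1" --pt "0.6 0.525 -0.28 0.84 1" --pt "0.6 0.525 -0.28 0.84 1" --pt "0.6 0.525 -0.28 0.84 1" --pt "0 0 0 0 1"

```text
clock: 1.48
ee_pos: [0.3885, -0.2922, 0.1294]
eef_rot: [-3.139, -0.0, 0.875]
wrist_force: [-0.1, -0.1, -0.0]
finger_gap: 0.0858
grip_force: 0.0
```

Request:
carry_out --pt "-0.03 -0.04 -0.6 0 1" --pt "0 0 -0.6 0 1" --pt "0 0 -0.6 0 1" --pt "0 0 -0.43 0 1" --pt "0 0 0 0 1" --pt "0 0 0 0 -1" --pt "0 0 0 0 -1" --pt "0 0 0 0 -1" --pt "0 0 0 0 -1" --pt "0 0 0 0 -1"

```text
clock: 2.72
ee_pos: [0.3869, -0.2955, 0.042]
eef_rot: [3.141, 0.0, 0.873]
wrist_force: [-2.5, 1.4, 6.8]
finger_gap: 0.0372
grip_force: 59.5
```

Request:
carry_out --pt "0 0 0.5 0 -1" --pt "0 0 0.75 0 -1" --pt "0.69 0.45 0.75 0 -1" --pt "0.69 0.45 0 0 -1" --pt "0.69 0.45 0 0 -1" --pt "0.69 0.45 0 0 -1" --pt "0.69 0.45 0 0 -1" --pt "0.69 0.45 0 0 -1" --pt "0.69 0.45 0 0 -1" --pt "0.69 0.45 0 0 -1" --pt "0.69 0.45 0 0 -1" --pt "0.69 0.45 0 0 -1"

```text
clock: 4.22
ee_pos: [0.6634, -0.1146, 0.121]
eef_rot: [-3.141, 0.0, 0.872]
wrist_force: [0.1, -0.3, -1.6]
finger_gap: 0.0368
grip_force: 60.5
```

Request:
carry_out --pt "0 0 0 0 -1" --pt "0 0 0 0 -1"

```text
clock: 4.47
ee_pos: [0.6622, -0.1155, 0.1208]
eef_rot: [-3.141, 0.001, 0.872]
wrist_force: [-0.3, -1.2, -2.3]
finger_gap: 0.0369
grip_force: 60.6
```

```bash
python3 - <<'E'
from h import *
s=sensors.sense(); c=cam("wrist"); cv2.imwrite("pics/w1.png",c["color"]); print(s["ee_pos"],s["eef_rot"],c["fx"],c["T_tool_cam"])
E
```

```text
[ 0.6622406  -0.11551636  0.12079455] [-3.14075301e+00  5.97477235e-04  8.72177564e-01] 371.64829954431775 [[-4.92602327e-04 -9.49481027e-01 -3.13824054e-01  8.00902811e-02]
 [ 9.99999186e-01 -8.37004017e-04  9.62697101e-04  1.10898752e-03]
 [-1.17673463e-03 -3.13823325e-01  9.49480667e-01 -1.30796741e-01]
 [ 0.00000000e+00  0.00000000e+00  0.00000000e+00  1.00000000e+00]]
```

View pics/w1.png

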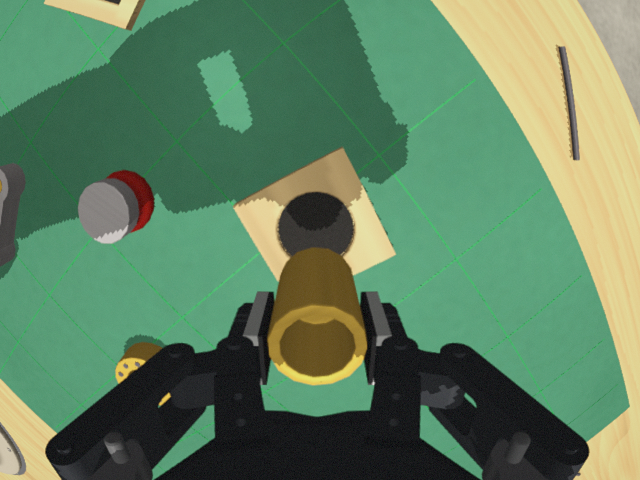

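The wrist view shows the barrel upright between the pads at about (317,345). The barrel nest is below it at about (316,228), with the plate clear.

Request:
carry_out --pt "0.07 0.065 -0.5 0 -1" --pt "0 0 -0.5 0 -1" --pt "0 0 -0.5 0 -1" --pt "0 0 -0.25 0 -1" --pt "0 0 0 0 -1" --pt "0 0 0 0 -1"

```text
clock: 5.28
ee_pos: [0.666, -0.1129, 0.0519]
eef_rot: [3.14, -0.001, 0.872]
wrist_force: [-0.3, 0.5, -1.6]
finger_gap: 0.0374
grip_force: 60.7
```

Request:
carry_out --pt "0 0 -0.08 0 -1" --pt "0 0 0 0 -1"

```text
clock: 5.52
ee_pos: [0.6656, -0.1127, 0.0479]
eef_rot: [3.142, 0.0, 0.872]
wrist_force: [-0.5, -0.0, -2.0]
finger_gap: 0.037
grip_force: 60.7
```

Request:
carry_out --pt "0 0 -0.04 0 -1" --pt "0 0 0 0 -1"

```text
clock: 5.78
ee_pos: [0.6658, -0.1127, 0.0471]
eef_rot: [3.141, -0.0, 0.872]
wrist_force: [-2.3, 2.3, 4.3]
finger_gap: 0.0365
grip_force: 61.1
```

Request:
carry_out --pt "0 0 0 0 0.3" --pt "0 0 0 0 1" --pt "0 0 0 0 1" --pt "0 0 0.4 0 1" --pt "0 0 0.8 0 1" --pt "0 0 0.9 0 1" --pt "-0.84 -0.02 0 0 1" --pt "-0.84 -0.02 0 0 1" --pt "-0.84 -0.02 0 0 1" --pt "-0.84 -0.02 0 0 1" --pt "-0.84 -0.02 0 0 1" --pt "-0.84 -0.02 0 0 1"

```text
clock: 7.28
ee_pos: [0.4632, -0.1176, 0.1314]
eef_rot: [3.14, -0.0, 0.872]
wrist_force: [-0.5, 0.8, 0.0]
finger_gap: 0.0852
grip_force: 0.0
```

Request:
carry_out --pt "0 0 0 0 1"

```text
clock: 7.4
ee_pos: [0.4631, -0.1176, 0.1315]
eef_rot: [3.14, -0.0, 0.871]
wrist_force: [0.2, -0.2, 0.2]
finger_gap: 0.0853
grip_force: 0.0
```

```bash
python3 - <<'E'
from h import *
c=cam("top"); cv2.imwrite("pics/top1.png",c["color"][120:360,250:570]); P=cloud(c)
m=(np.hypot(P[...,0]-.665,P[...,1]+.113)<.035)&(P[...,2]>.04)
print(m.sum(),np.median(P[m],0) if m.any() else None, sensors.sense()["ee_pos"])
E
```

```text
219 [ 0.66471676 -0.11376828  0.06184992] [ 0.46424378 -0.11784452  0.13155274]
```

View pics/top1.png

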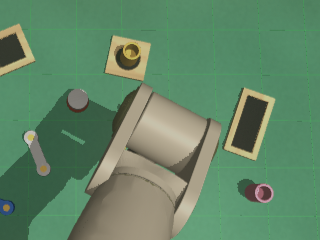

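The crop shows the barrel standing inside its nest at (130,55), with its top at about 62 mm, as it should be. The collar is next.

Request:
carry_out --pt "0.01 0.015 -0.7 0 1" --pt "0 0 -0.7 0 1" --pt "0 0 -0.7 0 1" --pt "0 0 -0.5 0 1" --pt "0 0 -0.15 0 1" --pt "0 0 0 0 1" --pt "0 0 0 0 -1" --pt "0 0 0 0 -1" --pt "0 0 0 0 -1" --pt "0 0 0 0 -1"

```text
clock: 8.7
ee_pos: [0.4646, -0.1169, 0.0217]
eef_rot: [3.141, -0.0, 0.873]
wrist_force: [-4.5, 2.8, 13.9]
finger_gap: 0.0545
grip_force: 60.2
```

Request:
carry_out --pt "0 0 0.4 0 -1" --pt "0 0 0.7 0 -1" --pt "0 0 0.8 0 -1" --pt "0 0.4 0.8 0 -1" --pt "0.1 0.8 0.5 0 -1" --pt "0.16 0.94 0 0 -1" --pt "0.16 0.94 0 0 -1" --pt "0.16 0.94 0 0 -1" --pt "0.16 0.94 0 0 -1" --pt "0.16 0.94 0 0 -1" --pt "0.16 0.94 0 0 -1" --pt "0.16 0.94 0 0 -1"

```text
clock: 10.2
ee_pos: [0.513, 0.1955, 0.1482]
eef_rot: [-3.141, 0.0, 0.872]
wrist_force: [0.4, -0.9, -4.0]
finger_gap: 0.0538
grip_force: 64.4
```

Request:
carry_out --pt "0.15 0.9 0 0 -1" --pt "0.15 0.9 0 0 -1" --pt "0.15 0.9 0 0 -1" --pt "0.14 0.8 0 0 -1" --pt "0.14 0.77 0 0 -1" --pt "0 0 0 0 -1" --pt "0 0 0 0 -1"

```text
clock: 11.08
ee_pos: [0.5421, 0.3646, 0.1479]
eef_rot: [-3.141, 0.001, 0.872]
wrist_force: [-0.2, -0.6, -3.4]
finger_gap: 0.0537
grip_force: 64.4
```

Request:
carry_out --pt "0 0.04 -0.7 0 -1" --pt "0 0 -0.8 0 -1" --pt "0 0 -0.8 0 -1" --pt "0 0 -0.4 0 -1" --pt "0 0 -0.1 0 -1" --pt "0 0 -0.1 0 -1" --pt "0 0 0 0 -1" --pt "0 0 0 0 -1"

```text
clock: 12.08
ee_pos: [0.5427, 0.3668, 0.033]
eef_rot: [3.141, -0.001, 0.872]
wrist_force: [-0.0, -0.0, -4.2]
finger_gap: 0.0537
grip_force: 64.4
```

Request:
carry_out --pt "0 0 -0.06 0 -1" --pt "0 0 0 0 -1"

```text
clock: 12.32
ee_pos: [0.5423, 0.3666, 0.0297]
eef_rot: [-3.141, 0.0, 0.872]
wrist_force: [0.3, 0.3, -3.8]
finger_gap: 0.0538
grip_force: 64.4
```

Request:
carry_out --pt "0 0 -0.05 0 -1" --pt "0 0 0 0 -1"

```text
clock: 12.58
ee_pos: [0.5423, 0.3666, 0.0277]
eef_rot: [-3.141, 0.0, 0.872]
wrist_force: [-0.8, -0.3, -4.2]
finger_gap: 0.0539
grip_force: 64.4
```

Request:
carry_out --pt "0 0 -0.03 0 -1" --pt "0 0 0 0 -1"

```text
clock: 12.82
ee_pos: [0.5425, 0.3667, 0.0269]
eef_rot: [3.141, -0.0, 0.872]
wrist_force: [-0.8, -0.3, -0.8]
finger_gap: 0.0537
grip_force: 64.5
```

Request:
carry_out --pt "0 0 -0.02 0 0.2" --pt "0 0 0 0 1" --pt "0 0 0 0 1" --pt "0 0 0.4 0 1" --pt "0 0 0.8 0 1" --pt "0 0 0.9 -0.9 1" --pt "-0.67 -0.3 0.4 -0.95 1" --pt "-0.67 -0.31 0 -0.95 1" --pt "-0.67 -0.31 0 -0.95 1" --pt "-0.67 -0.31 0 -0.95 1" --pt "-0.67 -0.31 0 -0.95 1" --pt "-0.67 -0.31 0 -0.95 1"

```text
clock: 14.32
ee_pos: [0.3811, 0.2924, 0.127]
eef_rot: [-3.142, -0.002, 0.409]
wrist_force: [0.0, 0.1, 0.6]
finger_gap: 0.0853
grip_force: 0.0
```

Request:
carry_out --pt "0 0 0 -0.95 1" --pt "0 0 0 -0.95 1" --pt "0 0 0 0 1"

```text
clock: 14.7
ee_pos: [0.3819, 0.2928, 0.1269]
eef_rot: [-3.141, -0.002, 0.279]
wrist_force: [0.4, 0.3, -0.1]
finger_gap: 0.0853
grip_force: 0.0
```

```bash
python3 - <<'E'
from h import *
s=sensors.sense(); w=cam("wrist"); c=cam("top"); P=cloud(c)
cv2.imwrite("pics/m2.png",np.hstack([cv2.resize(w["color"],(400,300)),cv2.resize(c["color"],(400,300))]))
m=(np.hypot(P[...,0]-.5423,P[...,1]-.3662)<.045)&(P[...,2]>.02)&(P[...,2]<.05)
print(m.sum(),np.median(P[m],0) if m.any() else None,s["ee_pos"],s["eef_rot"])
E
```

```text
448 [0.54215153 0.36354505 0.02960624] [0.38190702 0.29282734 0.12686309] [-3.14134498e+00 -1.60997988e-03  2.79388276e-01]
```

View pics/m2.png

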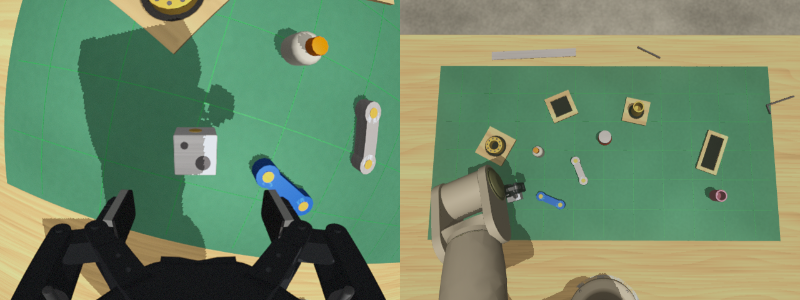

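In this montage the collar sits flat in its nest (right half, (495,145)), with its top at about 30 mm. The wrist view (left half) shows the block square between the open fingers at (195,152), with the blue link clear of them.

Request:
carry_out --pt "-0.03 -0.01 -0.7 -0.1 1" --pt "0 0 -0.7 0 1" --pt "0 0 -0.7 0 1" --pt "0 0 -0.37 0 1" --pt "0 0 -0.05 0 1" --pt "0 0 0 0 1" --pt "0 0 0 0 -1" --pt "0 0 0 0 -1" --pt "0 0 0 0 -1" --pt "0 0 0 0 -1"

```text
clock: 16.05
ee_pos: [0.3808, 0.2926, 0.0259]
eef_rot: [-3.141, -0.001, 0.272]
wrist_force: [-1.1, 0.6, 5.8]
finger_gap: 0.0428
grip_force: 62.2
```

Request:
carry_out --pt "0 0 0.4 0 -1" --pt "0 0 0.8 0 -1" --pt "0 0 0.9 0 -1" --pt "0.3 -0.15 0.8 0.2 -1" --pt "0.8 -0.39 0 0.3 -1" --pt "0.8 -0.39 0 0.3 -1" --pt "0.8 -0.39 0 0.3 -1" --pt "0.8 -0.39 0 0.3 -1" --pt "0.8 -0.39 0 0.3 -1" --pt "0.8 -0.39 0 0.3 -1" --pt "0.8 -0.39 0 0 -1" --pt "0.8 -0.39 0 0 -1"

```text
clock: 17.55
ee_pos: [0.6491, 0.1609, 0.1408]
eef_rot: [-3.141, 0.001, 0.411]
wrist_force: [1.1, -0.5, -1.3]
finger_gap: 0.0429
grip_force: 61.3
```

Request:
carry_out --pt "0.8 -0.39 0 0 -1" --pt "0 0 0 0 -1" --pt "0 0 0 0 -1"

```text
clock: 17.92
ee_pos: [0.6798, 0.1462, 0.1406]
eef_rot: [-3.141, 0.001, 0.412]
wrist_force: [-1.0, 0.1, -2.1]
finger_gap: 0.0428
grip_force: 61.3
```

Request:
carry_out --pt "0.04 0 -0.7 0 -1" --pt "0 0 -0.8 0 -1" --pt "0 0 -0.7 0 -1" --pt "0 0 -0.3 0 -1" --pt "0 0 -0.14 0 -1" --pt "0 0 0 0 -1" --pt "0 0 0 0 -1"

```text
clock: 18.8
ee_pos: [0.6825, 0.146, 0.0366]
eef_rot: [3.141, -0.002, 0.412]
wrist_force: [-0.7, -0.4, -1.6]
finger_gap: 0.0429
grip_force: 61.3
```

Request:
carry_out --pt "0 0 -0.06 0 -1" --pt "0 0 0 0 -1"

```text
clock: 19.05
ee_pos: [0.682, 0.1459, 0.0331]
eef_rot: [-3.142, 0.0, 0.411]
wrist_force: [-0.5, -0.1, -1.4]
finger_gap: 0.043
grip_force: 61.3
```

Request:
carry_out --pt "0 0 -0.03 0 -1" --pt "0 0 0 0 -1"

```text
clock: 19.3
ee_pos: [0.682, 0.1459, 0.0318]
eef_rot: [-3.142, 0.0, 0.411]
wrist_force: [0.1, -0.3, -1.9]
finger_gap: 0.0426
grip_force: 61.3
```

Request:
carry_out --pt "0 0 -0.03 0 -1" --pt "0 0 0 0 -1"

```text
clock: 19.55
ee_pos: [0.6821, 0.1459, 0.031]
eef_rot: [3.141, -0.0, 0.411]
wrist_force: [-1.2, -0.5, 0.4]
finger_gap: 0.0428
grip_force: 61.4
```

Request:
carry_out --pt "0 0 -0.01 0 0.2" --pt "0 0 0 0 1" --pt "0 0 0 0 1" --pt "0 0 0.4 0 1" --pt "0 0 0.9 0 1" --pt "0 0 0.9 0 1" --pt "-0.93 -0.27 0.2 -0.2 1" --pt "-0.93 -0.27 0 0 1" --pt "-0.93 -0.27 0 0 1" --pt "-0.93 -0.27 0 0 1" --pt "-0.93 -0.27 0 0 1" --pt "-0.93 -0.27 0 0 1"

```text
clock: 21.05
ee_pos: [0.458, 0.0808, 0.1275]
eef_rot: [3.141, -0.002, 0.398]
wrist_force: [0.3, -0.3, -0.3]
finger_gap: 0.0859
grip_force: 0.0
```

Request:
carry_out --pt "0 0 0 0 1"

```text
clock: 21.18
ee_pos: [0.4576, 0.0808, 0.1275]
eef_rot: [3.141, -0.001, 0.397]
wrist_force: [1.0, -0.8, 0.9]
finger_gap: 0.0855
grip_force: 0.0
```

```bash
python3 - <<'E'
from h import *
s=sensors.sense(); w=cam("wrist"); c=cam("top"); P=cloud(c)
cv2.imwrite("pics/m3.png",np.hstack([cv2.resize(w["color"],(400,300)),cv2.resize(c["color"],(400,300))]))
m=(np.hypot(P[...,0]-.6815,P[...,1]-.146)<.045)&(P[...,2]>.03)&(P[...,2]<.06)
print(m.sum(),np.median(P[m],0) if m.any() else None,s["ee_pos"],s["eef_rot"])
E
```

```text
452 [0.68084517 0.14380032 0.04011836] [0.45757009 0.08082684 0.12748843] [ 3.14117560e+00 -7.68426683e-04  3.96905644e-01]
```

View pics/m3.png

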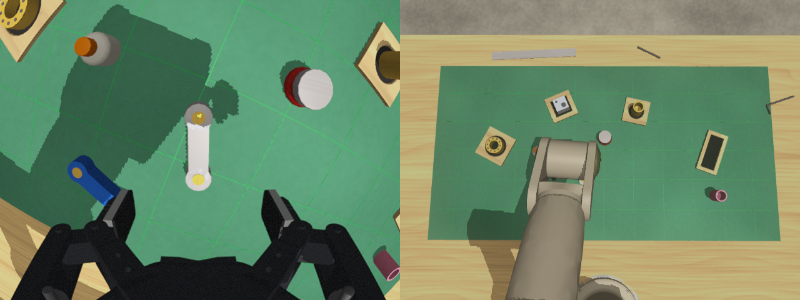

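The block is seated in its nest (right half, (561,104)), with its top at about 40 mm. In the wrist view the link lies centred and straight between the fingers, from (198,115) to (198,180).

Request:
carry_out --pt "0 -0.02 -0.7 0 1" --pt "0 0 -0.8 0 1" --pt "0 0 -0.7 0 1" --pt "0 0 -0.4 0 1" --pt "0 0 -0.1 0 1" --pt "0 0 0 0 1" --pt "0 0 0 0 -1" --pt "0 0 0 0 -1" --pt "0 0 0 0 -1" --pt "0 0 0 0 -1" --pt "0 0 0 0 -1"

```text
clock: 22.65
ee_pos: [0.459, 0.0804, 0.0187]
eef_rot: [3.141, -0.001, 0.397]
wrist_force: [-1.1, 0.5, 7.4]
finger_gap: 0.0206
grip_force: 60.1
```

Request:
carry_out --pt "0 0 0.4 0 -1" --pt "0 0 0.8 0 -1" --pt "0 0 0.9 0 -1" --pt "0 -0.4 0.6 -0.4 -1" --pt "0.1 -0.8 0 -0.8 -1" --pt "0.12 -0.84 0 -0.8 -1" --pt "0.12 -0.84 0 -0.8 -1" --pt "0.12 -0.84 0 -0.8 -1" --pt "0.12 -0.84 0 -0.8 -1" --pt "0.12 -0.84 0 -0.8 -1" --pt "0.12 -0.84 0 -0.8 -1" --pt "0.12 -0.84 0 -0.8 -1"

```text
clock: 24.15
ee_pos: [0.496, -0.2038, 0.1256]
eef_rot: [-3.141, 0.001, -0.079]
wrist_force: [-0.3, -0.5, -4.5]
finger_gap: 0.0205
grip_force: 59.6
```

Request:
carry_out --pt "0.13 -0.82 0 -0.8 -1" --pt "0.13 -0.82 0 -0.8 -1" --pt "0.13 -0.82 0 -0.8 -1" --pt "0.13 -0.8 0 -0.8 -1" --pt "0.13 -0.76 0 -0.8 -1" --pt "0 0 0 0 -1" --pt "0 0 0 0 -1"

```text
clock: 25.02
ee_pos: [0.5221, -0.3629, 0.1255]
eef_rot: [-3.141, 0.002, -0.356]
wrist_force: [0.2, 0.3, -4.5]
finger_gap: 0.0209
grip_force: 59.7
```

```bash
python3 - <<'E'
from h import *
w=cam("wrist"); cv2.imwrite("pics/m4.png",w["color"])
E
```

```text
(no output)
```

View pics/m4.png

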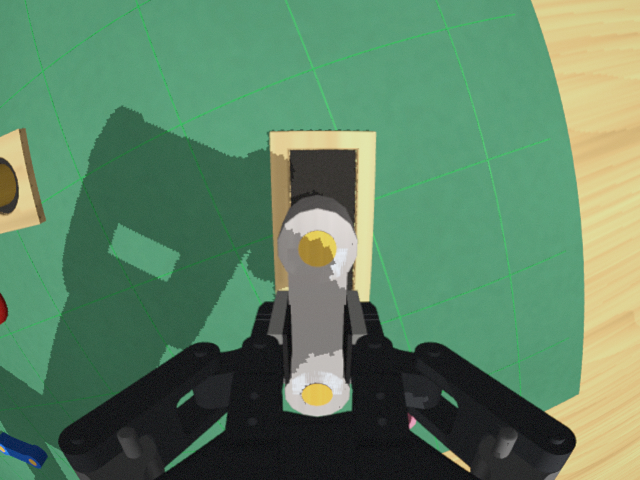

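The link points along the recess: its far eye is at (318,245) and the recess is centred on column 323, so the turn is right. I'm lowering it with a 4.6 mm correction in y.

Request:
carry_out --pt "0.01 -0.12 -0.6 0 -1" --pt "0 0 -0.8 0 -1" --pt "0 0 -0.6 0 -1" --pt "0 0 -0.3 0 -1" --pt "0 0 -0.1 0 -1" --pt "0 0 0 0 -1" --pt "0 0 0 0 -1"

```text
clock: 25.95
ee_pos: [0.5231, -0.3688, 0.0313]
eef_rot: [3.141, -0.001, -0.356]
wrist_force: [1.0, 0.4, -4.5]
finger_gap: 0.0203
grip_force: 59.6
```

Request:
carry_out --pt "0 0 -0.08 0 -1" --pt "0 0 0 0 -1"

```text
clock: 26.2
ee_pos: [0.5227, -0.3684, 0.027]
eef_rot: [-3.141, 0.0, -0.356]
wrist_force: [-0.4, 0.1, -4.5]
finger_gap: 0.0204
grip_force: 59.6
```

Request:
carry_out --pt "0 0 -0.04 0 -1" --pt "0 0 0 0 -1"

```text
clock: 26.45
ee_pos: [0.5228, -0.3685, 0.0254]
eef_rot: [-3.141, 0.0, -0.356]
wrist_force: [0.0, 0.5, -3.7]
finger_gap: 0.0206
grip_force: 59.6
```

Request:
carry_out --pt "0 0 -0.03 0 -1" --pt "0 0 0 0 -1"

```text
clock: 26.7
ee_pos: [0.5227, -0.3685, 0.0242]
eef_rot: [-3.141, 0.0, -0.357]
wrist_force: [0.7, 0.2, -3.6]
finger_gap: 0.0209
grip_force: 59.6
```

Request:
carry_out --pt "0 0 -0.02 0 -1" --pt "0 0 0 0 -1"

```text
clock: 26.95
ee_pos: [0.5229, -0.3685, 0.0238]
eef_rot: [3.141, -0.0, -0.356]
wrist_force: [-1.4, 1.5, -1.0]
finger_gap: 0.0205
grip_force: 60.0
```

Request:
carry_out --pt "0 0 -0.01 0 0" --pt "0 0 0 0 1" --pt "0 0 0 0 1" --pt "0 0 0 0 1" --pt "0 0 0.4 0 1" --pt "0 0 0.9 0 1" --pt "0 0 0.9 0 1" --pt "-0.5 -0.3 0.9 0 1" --pt "-0.9 -0.3 0.8 0 1" --pt "-0.9 -0.3 0.8 0 1" --pt "-0.9 -0.3 0 0 1" --pt "-0.9 -0.3 0 0 1"

```text
clock: 28.45
ee_pos: [0.3577, -0.4289, 0.2128]
eef_rot: [3.14, -0.002, -0.356]
wrist_force: [-0.3, -0.4, -0.7]
finger_gap: 0.0855
grip_force: 0.0
```

Request:
carry_out --pt "-0.9 -0.3 0 0 1" --pt "-0.9 -0.3 0 0 1" --pt "-0.9 -0.3 0 0 1" --pt "-0.9 -0.3 0 0 1" --pt "0 0 0 0 1"

```text
clock: 29.08
ee_pos: [0.2131, -0.4772, 0.2122]
eef_rot: [3.14, -0.001, -0.36]
wrist_force: [0.5, 0.9, 0.5]
finger_gap: 0.0853
grip_force: 0.0
```

```bash
python3 - <<'E'
from h import *
c=cam("top"); P=cloud(c); d=cam("side"); z=P[...,2]
cv2.imwrite("pics/m5.png",np.hstack([cv2.resize(c["color"],(400,300)),cv2.resize(d["color"],(400,300))]))
for n,x,y,lo,hi in(("barrel",.6645,-.1125,.045,.08),("collar",.5422,.366,.02,.05),("block",.6813,.146,.03,.06),("link",.5222,-.367,.02,.05),("tin",.5687,-.0045,.03,.06),("glue",.516,.21,.02,.09)):
    m=(np.hypot(P[...,0]-x,P[...,1]-y)<.065)&(z>lo)&(z<hi); Q=P[m]
    h={"barrel":.065,"collar":.031,"block":.041,"link":.029,"tin":.04,"glue":.065}[n]
    X=np.array([ray(c,u,v,h)[:2]*1000 for v,u in np.argwhere(m)],np.float32)
    r=cv2.minAreaRect(X); print(n,m.sum(),np.round(r[0],1),np.round(r[1],0),round(r[2],1),"z",np.percentile(Q[:,2],[5,50,95]).round(4))
E
```

```text
barrel 196 [ 662.9 -113.2] [37. 40.] 89.3 z [0.047  0.0629 0.0664]
collar 448 [542.1 363.2] [55. 56.] 2.6 z [0.0239 0.0297 0.0328]
block 449 [680.6 143.9] [47. 44.] 23.7 z [0.0364 0.0401 0.0431]
link 587 [ 521.9 -367.5] [ 31. 100.] 69.9 z [0.024  0.0281 0.0312]
tin 342 [568.7  -4.5] [42. 39.] 0.1 z [0.036  0.0389 0.0423]
glue 255 [516.1 210. ] [35. 34.] 1.6 z [0.0261 0.042  0.0654]
```

View pics/m5.png

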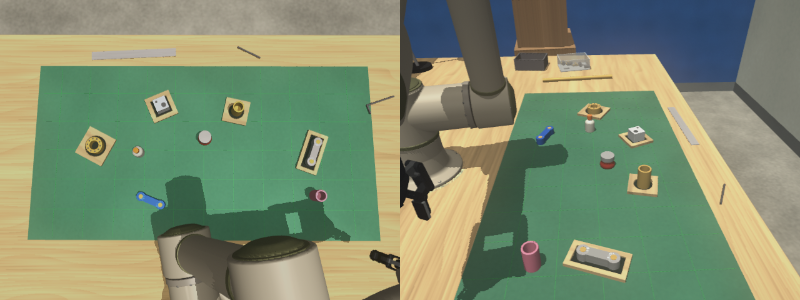

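All four parts lie in their nests within 3 mm of centre and at the right heights. The tin and glue haven't moved, and the arm is clear.

```bash
python3 -c "
from bench import ticket; print(ticket.job_done())"
```

```text
the job is handed in; nothing more can be done
None
```

All four parts are in their matching nests, flat and the same way up, with the tin, glue bottle and look-alikes left where they stood; the job is handed in at about 29 s of robot time, and no verdict came back.

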